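# Put the induction hob on boost under the blue saucepan

## Task

Set the blue saucepan heating on the induction hob: tap the red power key, then the white zone key in front of the blue saucepan (the second key from that end of the row), then the orange boost key. Tap each one lightly with the fingertips, just far enough to click it, and let it spring back up before the next; never lean hard on the hob. Press no other key, leave the two pans, the sugar jar and the spatula where they stand, and finish with all keys up.

Things in the scene. Friction and masses are not known exactly. Their poses are not given: they have to be found in the camera images.
- hob: Double induction hob fixed on the bench, 400 deep x 620 wide x 75 high; flat top. Origin: centre of its underside; x to its back edge, y to the operator's left (the operator stands where the robot is), z up. Black glass behind with 210 mm zones centred at x +55, y +155 (left) and y -155 (right); dark grey key strip in front with a row of seven keys at x -155, 45 mm from the front edge.
- power_top (a point): Top centre of the red power key, at x -155, y +245 mm on the hob: round cap, 26 mm diameter, 7 mm proud of the strip, 82 mm above the bench; goes down with the key. Sprung: 1.8 N starts it moving straight down, it clicks at 2 mm (about 4 N), stops hard at 6 mm (8 N) and rises when let go.
- zone_left_top (a point): Top centre of the white left-zone key, at x -155, y +155 mm on the hob: round cap, 26 mm diameter, 7 mm proud of the strip, 82 mm above the bench; goes down with the key. Sprung: 1.8 N starts it moving straight down, it clicks at 2 mm (about 4 N), stops hard at 6 mm (8 N) and rises when let go.
- boost_top (a point): Top centre of the orange boost key, at x -155, y -60 mm on the hob: round cap, 26 mm diameter, 7 mm proud of the strip, 82 mm above the bench; goes down with the key. Sprung: 1.8 N starts it moving straight down, it clicks at 2 mm (about 4 N), stops hard at 6 mm (8 N) and rises when let go.
- zone_right_top (a point): Top centre of the white right-zone key, at x -155, y -155 mm on the hob: round cap, 26 mm diameter, 7 mm proud of the strip, 82 mm above the bench; goes down with the key. Sprung: 1.8 N starts it moving straight down, it clicks at 2 mm (about 4 N), stops hard at 6 mm (8 N) and rises when let go.
- power_key (a joint): How far the red power key (at x -155, y +245 mm on the hob; number 1 of 7 from the operator's left) is pressed, in m: 0 up, clicks at 0.002, 0.006 fully down.
- zone_left_key (a joint): How far the white left-zone key (at x -155, y +155 mm on the hob; number 2 of 7 from the operator's left) is pressed, in m: 0 up, clicks at 0.002, 0.006 fully down.
- minus_key (a joint): How far the white minus key (at x -155, y +75 mm on the hob; number 3 of 7 from the operator's left) is pressed, in m: 0 up, clicks at 0.002, 0.006 fully down. Same cap and spring as the others. Not to be pressed.
- plus_key (a joint): How far the white plus key (at x -155, y +10 mm on the hob; number 4 of 7 from the operator's left) is pressed, in m: 0 up, clicks at 0.002, 0.006 fully down. Same cap and spring as the others. Not to be pressed.
- boost_key (a joint): How far the orange boost key (at x -155, y -60 mm on the hob; number 5 of 7 from the operator's left) is pressed, in m: 0 up, clicks at 0.002, 0.006 fully down.
- zone_right_key (a joint): How far the white right-zone key (at x -155, y -155 mm on the hob; number 6 of 7 from the operator's left) is pressed, in m: 0 up, clicks at 0.002, 0.006 fully down.
- timer_key (a joint): How far the white timer key (at x -155, y -245 mm on the hob; number 7 of 7 from the operator's left) is pressed, in m: 0 up, clicks at 0.002, 0.006 fully down. Same cap and spring as the others. Not to be pressed.
- saucepan: The blue saucepan, open, 170 mm diameter, 95 high, about 1 kg, standing loose on one of the two zones, its black handle reaching to 255 mm from its axis along its own x axis, roughly towards the back. Origin at the centre of its underside. It is on the left zone when its y in the hob's frame is positive.
- casserole: Steel casserole with lid, 190 mm diameter, 130 high, two side loops reaching 127 mm from its axis, about 2 kg, loose on the other zone. Origin at the centre of its underside. Leave alone.
- sugar_jar: Jar with steel lid, 84 mm diameter, 130 high, standing on the bench to the operator's right of the hob. Origin at the centre of its underside. Leave alone.
- spatula: Spatula with red handle, 270 mm long, lying along its x axis on the bench to the operator's left of the hob. Origin on its underside. Leave alone.

How it is judged (in metres and radians):
On the way, in this order (a step that is already met when the one before it is completed fails the run):
1. the power key is pressed past its click (1.8 mm), all other keys up (value of joint power_key above 0.0018 m and value of joint each of zone_left_key, minus_key, plus_key, boost_key, zone_right_key, timer_key below 0.0008 m), for 0.03 s.
2. all keys are up again (value of joint each of power_key, zone_left_key, minus_key, plus_key, boost_key, zone_right_key, timer_key below 0.0008 m), for 0.05 s.
3. the zone key of the side where the blue saucepan stands is pressed past its click, all other keys up (((y of saucepan in the frame of hob above 0 m and value of joint zone_left_key above 0.0018 m and value of joint each of power_key, minus_key, plus_key, boost_key, zone_right_key, timer_key below 0.0008 m) or (y of saucepan in the frame of hob below 0 m and value of joint zone_right_key above 0.0018 m and value of joint each of power_key, zone_left_key, minus_key, plus_key, boost_key, timer_key below 0.0008 m))), for 0.03 s.
4. all keys are up again (all of step 2), for 0.05 s.
5. the boost key is pressed past its click, all other keys up (value of joint boost_key above 0.0018 m and value of joint each of power_key, zone_left_key, minus_key, plus_key, zone_right_key, timer_key below 0.0008 m), for 0.03 s.
At the end, for the whole second after the job is handed in: Power, the saucepan's zone key and boost have been pressed in that order, each at least 1.8 mm; all seven keys are up (less than 0.8 mm down); the pans, the jar and the spatula are at rest, upright, within 20 mm of where they began (all of step 4 and distance of each of saucepan, casserole, sugar_jar, spatula from where it was at the start of the episode below 0.02 m and angle between each of saucepan, casserole, sugar_jar's own z axis and vertical below 0.1 rad and linear speed of each of saucepan, casserole, sugar_jar, spatula below 0.02 m/s); the robot touches nothing.
It fails at once if the minus, plus or timer key is pressed by more than 1.2 mm (value of joint any of minus_key, plus_key, timer_key above 0.0012 m).
It fails at once if the zone key of the side without the blue saucepan is pressed by more than 1.2 mm ((y of saucepan in the frame of hob above 0 m and value of joint zone_right_key above 0.0012 m) or (y of saucepan in the frame of hob below 0 m and value of joint zone_left_key above 0.0012 m)).
It fails at once if the robot leans on the hob or a key with more than 25 N (contact force between any of the fingers, the arm and hob above 25 N).
It fails at once if a pan, the jar or the spatula is shifted or lifted by more than 20 mm (distance of any of saucepan, casserole, sugar_jar, spatula from where it was at the start of the episode above 0.02 m).
It fails at once if a pan or the jar is tipped (angle between any of saucepan, casserole, sugar_jar's own z axis and vertical above 0.15 rad).
It also fails if it takes over 42 s, if anything falls off the work surface, if the arm or the gripper's body presses on something with over 40 N, if the wrist force passes 120 N, or if a joint passes its speed limit or range.

## Robot

A 6-joint arm with a two-finger parallel gripper is mounted at the origin on the work surface. World frame = base frame: x ahead of the robot, y to its left, z up, the work surface at z = 0. Lengths are in m, angles in degrees, forces in N, time in s.
With the tool pointing down it reaches from about 0.3 to 0.75 m from the base axis. Payload 8.5 kg.
Tool frame: the origin (TCP) lies at the very end of the fingers, on their centre line; the grasp point (between the pads) lies 19 mm behind it; z points along the fingers, y is the direction in which the jaws open and shut (so a half turn about z gives the same grasp; the last joint's range is limited). The gripper opens to 88 mm and grips with 3 to 60 N. Pads are 18 mm wide; open, the fingers measure 123 mm over their backs; the gripper's body (75 mm by 187 mm) begins 45 mm behind the grasp point.
Start: joints at [53.039, 21.807, 74.336, -0, 83.858, -12.336], TCP at [0.229, 0.5, 0.239] pointing down, gripper open.
Joint ranges: [-178.18, 178.18], [-50.72, 133.34], [12.68, 142.11], [-81.47, 261.47], [9.98, 163.14], [-165.26, 165.26]. Speed limits (degrees/s): [136.94, 136.94, 180, 180, 180, 180].

## Interface

Orientations are given as [roll, pitch, yaw] about the fixed x, y, z axes, in that order (R = Rz(yaw) Ry(pitch) Rx(roll)).
In Python, from plant import robot, imaging gives the robot as it stands.
- The arm moves only by the shell command python3 -m inch 'ROWS' [FORCE]. ROWS is JSON, a list of rows, each an object of numbers: "hand": the gripper command: -1 is fully open, 1 is shut, values between are in proportion; "dx", "dy", "dz": the shift along the tool's x, y, z in cm; "wx", "wy", "wz": the turn, a rotation vector about the tool's x, y, z in degrees. In form: [{"hand": .., "dx": .., "dy": .., "dz": .., "wx": .., "wy": .., "wz": ..}, ...]. A call has 1 to 12 rows; each row is the pose to reach, as a shift and turn from the pose commanded when the call began, along the tool's axes at that moment; what a row does not reach only later rows make up. A row lasts 1/12 s, in which the tool goes at most 41.7 mm and 7.16 degrees, less where a joint would pass 70% of its speed; a pose out of reach is approached as far as the arm can. A call with a gripper value outside its range is refused whole. The fingers move at their own pace and stop on an object; FORCE is the grip in N (left out, the last holds). Time passes only in rows, so rows that repeat a pose let the fingers close. It gives the time, the measured TCP pose, the force and the opening at its end, in the units of the state.
- robot.observe(): the state, without advancing time (a new reading comes with each control period).
- imaging.read_camera(name): name is "scene" or "side" or "wrist"; returns a dict with "img" (400x640x3 uint8, blue, green, red), "camera_matrix" (3x3 intrinsics, pixels), "R" (3x3) and "t" (3): a world point X has camera coordinates R X + t. Camera axes: x right, y down, z forward; pixel columns grow to the right and rows downward; lengths in m; the calibration is good to about 2 mm. A picture is of the moment at which its call begins. There is no depth.
- robot.job_done(): hands the job in, once; it reports no verdict.
The state is a dict: "t": time; "q": joint angles; "joint_vel": joint speeds; "joint_torque": joint torques, N m; "ee_pos": TCP position; "ee_rot": TCP orientation; "force": force on the tool from outside, world axes, zero at the start; "torque": the same for the moment, N m; "gripper_width": finger opening in m.
Only numpy, scipy, OpenCV 4.12 (cv2) and the standard library are available. Lean on these libraries where they do the work, as an engineer would, in place of code of your own. Each camera call takes 0.05 s, during which the arm holds its last target. There are 200 camera calls.

## Working session

There is one attempt and no reset: what is moved stays moved. The work goes in short steps, Python scripts to look and compute and a shell command to move; the robot and the scene stay as the last step left them, time stands still between calls to the robot, and variables do not carry over. Pictures are saved under pics/ and viewed, about 8 in all and at most 12, crops included, and the job is handed in when it is done.

```bash
mkdir -p pics
python3 - <<'E'
from plant import robot, imaging
import cv2
s=robot.observe();print(s['t'],s['ee_pos'],s['ee_rot'],s['force'],s['gripper_width'])
for n in('scene','side'):
    c=imaging.read_camera(n);cv2.imwrite(f'pics/{n}0.png',c['img']);print(n,c['camera_matrix'],c['R'],c['t'])
E
```

```text
0.0 [0.22901765 0.49974461 0.23814671] [-1.79918853e+02 -1.65673999e-02  1.55376042e+02] [-0.39320605  0.2047707   0.4764168 ] 0.08769557062936802
scene [[368.05140295   0.         316.64254992]
 [  0.         368.05140295 199.87032899]
 [  0.           0.           1.        ]] [[ 0.54831721  0.83619783 -0.01101884]
 [ 0.54159759 -0.36511792 -0.75720602]
 [-0.63719721  0.40922132 -0.65308317]] [-0.33147999 -0.27098375  1.56475201]
side [[382.73005816   0.         319.65976558]
 [  0.         382.73005816 203.21566107]
 [  0.           0.           1.        ]] [[ 0.99390345 -0.11023387 -0.00210404]
 [-0.08453552 -0.74967046 -0.65639009]
 [ 0.07077908  0.65256624 -0.75441873]] [-0.60796154  0.11244941  1.17461066]
```

View pics/scene0.png

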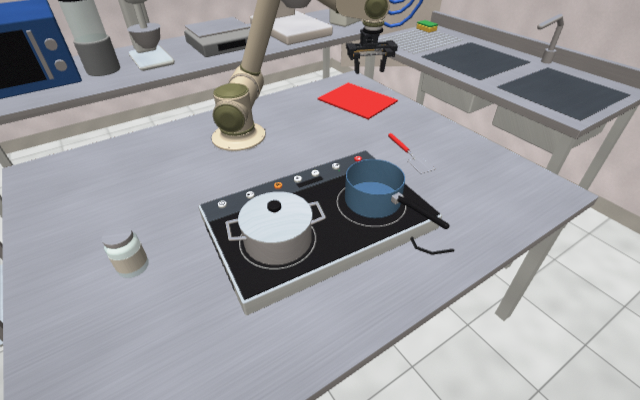

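View pics/side0.png

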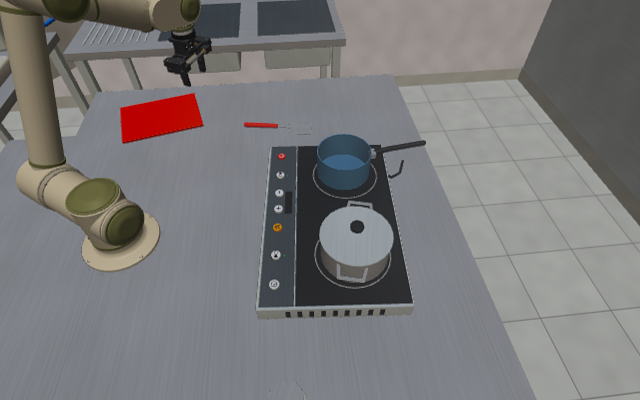

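Both views show the blue saucepan on the left zone, on the same side as the red key. The keys run from red at (358,159) to timer (222,204) in scene, and from (281,156) to (274,285) in side. Next I'll fit the hob pose to all seven caps in both views.

```bash
cat > h.py <<'E'
import numpy as np
KY=np.array([.245,.155,.075,.01,-.06,-.155,-.245])
def keys(p):
    c,s=np.cos(p[2]),np.sin(p[2]);x=-.155
    return np.c_[p[0]+c*x-s*KY,p[1]+s*x+c*KY,np.full(7,.082)]
def proj(c,X):
    u=(X@c['R'].T+c['t'])@c['camera_matrix'].T;return u[:,:2]/u[:,2:]
def caps(img,seeds,r=7):
    import cv2
    out=[]
    for x,y in seeds:
        w=img[y-r:y+r+1,x-r:x+r+1].max(2)
        m=cv2.threshold(w,0,255,cv2.THRESH_OTSU)[1]
        k=max(cv2.findContours(m,cv2.RETR_EXTERNAL,cv2.CHAIN_APPROX_NONE)[0],key=cv2.contourArea)
        h=cv2.moments(cv2.convexHull(k));out.append((x-r+h['m10']/h['m00'],y-r+h['m01']/h['m00']))
    return np.array(out)
E
python3 - <<'E'
from h import *
from plant import imaging
from scipy.optimize import least_squares
sd={'scene':[(358,159),(336,166),(315,173),(298,179),(278,185),(250,195),(222,204)],'side':[(281,156),(280,175),(279,193),(278,209),(277,228),(276,255),(274,285)]}
C={n:imaging.read_camera(n) for n in sd};P={n:caps(C[n]['img'],sd[n]) for n in sd}
for S in (['scene'],['side'],['scene','side']):
    f=lambda p:np.concatenate([(proj(C[n],keys(p))-P[n]).ravel() for n in S])
    r=least_squares(f,[.6,0,0],loss='soft_l1');print(S,r.x,np.degrees(r.x[2]),np.round(f(r.x).reshape(-1,2),1).tolist())
print(keys(r.x).round(4))
E
```

```text
['scene'] [ 0.64117597 -0.0177868  -0.07032626] -4.029397941817974 [[-0.2, -0.0], [0.1, -0.1], [0.2, -0.0], [0.2, 0.3], [0.3, 0.2], [-3.3, -5.2], [0.4, 0.7]]
['side'] [ 0.63976379 -0.01927662 -0.08261057] -4.733236972271594 [[-0.1, -0.1], [0.1, -0.3], [0.1, 0.1], [-0.0, 0.1], [-0.1, -0.4], [0.0, 0.0], [0.0, 0.2]]
['scene', 'side'] [ 0.63995235 -0.0189906  -0.08006254] -4.5872456098403696 [[0.1, 0.1], [0.2, -0.1], [0.2, -0.1], [0.1, 0.1], [0.2, -0.1], [-3.6, -5.7], [0.1, 0.0], [-0.2, -0.0], [0.0, -0.3], [0.1, 0.2], [0.0, 0.2], [0.0, -0.3], [0.2, 0.1], [0.3, 0.3]]
[[ 0.505   0.2376  0.082 ]
 [ 0.4978  0.1479  0.082 ]
 [ 0.4914  0.0682  0.082 ]
 [ 0.4862  0.0034  0.082 ]
 [ 0.4807 -0.0664  0.082 ]
 [ 0.4731 -0.1611  0.082 ]
 [ 0.4659 -0.2508  0.082 ]]
```

Both cameras agree within about 2 mm. The one outlier is a bad contour on key 6. Shut the gripper, square it to the hob and go above the power key.

```bash
python3 -m inch '[{"hand":1,"dx":-36,"dy":-12.3,"dz":0,"wz":-20},{"hand":1,"dx":-36,"dy":-12.3,"dz":0,"wz":-20},{"hand":1,"dx":-36,"dy":-12.3,"dz":0,"wz":-20},{"hand":1,"dx":-36,"dy":-12.3,"dz":0,"wz":-20},{"hand":1,"dx":-36,"dy":-12.3,"dz":0,"wz":-20},{"hand":1,"dx":-36,"dy":-12.3,"dz":0,"wz":-20},{"hand":1,"dx":-36,"dy":-12.3,"dz":4,"wz":-20},{"hand":1,"dx":-36,"dy":-12.3,"dz":8,"wz":-20},{"hand":1,"dx":-36,"dy":-12.3,"dz":11.8,"wz":-20},{"hand":1,"dx":-36,"dy":-12.3,"dz":11.8,"wz":-20},{"hand":1,"dx":-36,"dy":-12.3,"dz":11.8,"wz":-20},{"hand":1,"dx":-36,"dy":-12.3,"dz":11.8,"wz":-20}]' 5
python3 - <<'E'
from plant import robot, imaging
import cv2
s=robot.observe();print(s)
i=[imaging.read_camera(n)['img'] for n in('side','wrist')]
cv2.imwrite('pics/a.png',cv2.hconcat([cv2.resize(i[0][100:260,180:380],(400,320)),cv2.resize(i[1],(400,320))]))
E
```

```text
{'t': 0.2, 'q': array([ 5.30372635e+01,  2.18271821e+01,  7.43605655e+01, -2.35068733e-03,
        8.38582965e+01, -1.23386025e+01]), 'joint_vel': array([ 0.06415721, -0.10774494, -0.1021737 ,  0.03605117, -0.00319075,
        0.05496357]), 'joint_torque': array([ 1.27110296e-03, -4.37688661e+01, -2.24458462e+01,  7.13675958e-02,
        3.40467563e-02, -7.65418440e-05]), 'ee_pos': array([0.22910927, 0.49984448, 0.23840961]), 'ee_rot': array([-1.79954520e+02, -7.55611281e-03,  1.55376115e+02]), 'force': array([-0.2640017 , -0.20278905,  0.4494438 ]), 'torque': array([-0.01694315, -0.0080541 ,  0.02619088]), 'gripper_width': 0.08827607142320909}$[0]: bad value
```

View pics/a.png

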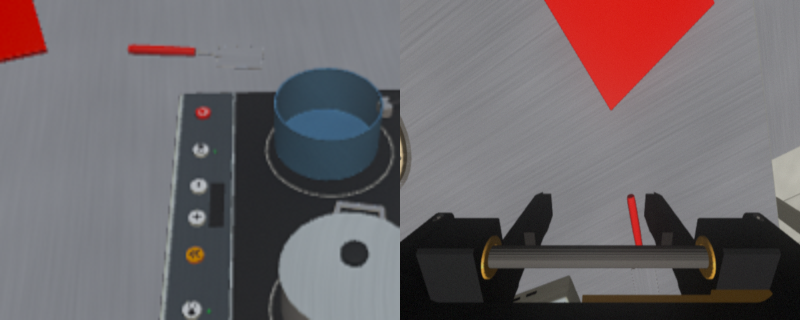

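The move was refused and the arm hasn't moved; the picture shows it still at the start pose, gripper open. I'll try again with every field filled in.

```bash
python3 -m inch '[{"hand":1,"dx":-36,"dy":-12.3,"dz":0,"wx":0,"wy":0,"wz":-20},{"hand":1,"dx":-36,"dy":-12.3,"dz":0,"wx":0,"wy":0,"wz":-20},{"hand":1,"dx":-36,"dy":-12.3,"dz":0,"wx":0,"wy":0,"wz":-20},{"hand":1,"dx":-36,"dy":-12.3,"dz":0,"wx":0,"wy":0,"wz":-20},{"hand":1,"dx":-36,"dy":-12.3,"dz":0,"wx":0,"wy":0,"wz":-20},{"hand":1,"dx":-36,"dy":-12.3,"dz":0,"wx":0,"wy":0,"wz":-20},{"hand":1,"dx":-36,"dy":-12.3,"dz":4,"wx":0,"wy":0,"wz":-20},{"hand":1,"dx":-36,"dy":-12.3,"dz":8,"wx":0,"wy":0,"wz":-20},{"hand":1,"dx":-36,"dy":-12.3,"dz":11.8,"wx":0,"wy":0,"wz":-20},{"hand":1,"dx":-36,"dy":-12.3,"dz":11.8,"wx":0,"wy":0,"wz":-20},{"hand":1,"dx":-36,"dy":-12.3,"dz":11.8,"wx":0,"wy":0,"wz":-20},{"hand":1,"dx":-36,"dy":-12.3,"dz":11.8,"wx":0,"wy":0,"wz":-20}]' 5
```

```text
t: 1.3
ee_pos: [0.5054, 0.2355, 0.1166]
ee_rot: [-179.9, -0.4, 175.2]
force: [-0.0, 0.0, -0.1]
gripper_width: 0.0105
```

```bash
python3 -m inch '[{"hand":1,"dx":0,"dy":0,"dz":0,"wx":0,"wy":0,"wz":0},{"hand":1,"dx":0,"dy":0,"dz":0,"wx":0,"wy":0,"wz":0},{"hand":1,"dx":0,"dy":0,"dz":0,"wx":0,"wy":0,"wz":0},{"hand":1,"dx":0,"dy":0,"dz":0,"wx":0,"wy":0,"wz":0}]'
python3 - <<'E'
from plant import robot, imaging
import cv2
s=robot.observe();print(s['ee_pos'],s['ee_rot'],s['force'])
i=[imaging.read_camera(n)['img'] for n in('side','wrist')]
cv2.imwrite('pics/b.png',cv2.hconcat([cv2.resize(i[0][100:260,180:380],(400,320)),cv2.resize(i[1],(400,320))]))
E
```

```text
t: 1.63
ee_pos: [0.505, 0.2391, 0.1221]
ee_rot: [180.0, 0.1, 175.5]
force: [0.2, 0.5, 0.3]
gripper_width: 0.0006
[0.50501273 0.23906295 0.12213557] [1.79954364e+02 1.26697789e-01 1.75450974e+02] [0.16320507 0.4891259  0.3142264 ]
```

View pics/b.png

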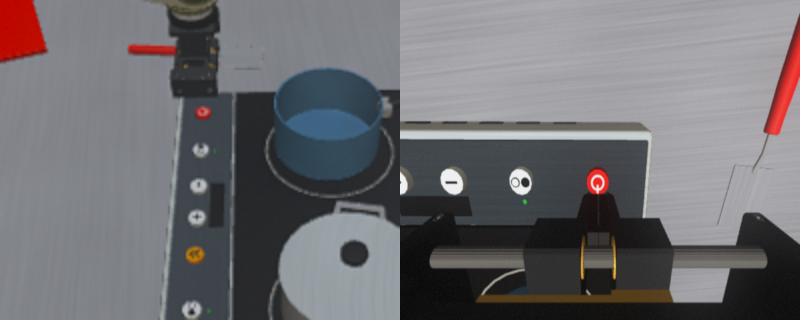

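The fingertips line up with the red key (its centre is at (597,182) in the wrist half). Descend slowly to just above the cap.

```bash
python3 -m inch '[{"hand":1,"dx":0,"dy":-0.1,"dz":1,"wx":0,"wy":0,"wz":0},{"hand":1,"dx":0,"dy":-0.1,"dz":2,"wx":0,"wy":0,"wz":0},{"hand":1,"dx":0,"dy":-0.1,"dz":2.6,"wx":0,"wy":0,"wz":0},{"hand":1,"dx":0,"dy":-0.1,"dz":3,"wx":0,"wy":0,"wz":0},{"hand":1,"dx":0,"dy":-0.1,"dz":3.2,"wx":0,"wy":0,"wz":0},{"hand":1,"dx":0,"dy":-0.1,"dz":3.2,"wx":0,"wy":0,"wz":0},{"hand":1,"dx":0,"dy":-0.1,"dz":3.2,"wx":0,"wy":0,"wz":0},{"hand":1,"dx":0,"dy":-0.1,"dz":3.2,"wx":0,"wy":0,"wz":0},{"hand":1,"dx":0,"dy":-0.1,"dz":3.2,"wx":0,"wy":0,"wz":0},{"hand":1,"dx":0,"dy":-0.1,"dz":3.2,"wx":0,"wy":0,"wz":0}]'
```

```text
t: 2.57
ee_pos: [0.5052, 0.2372, 0.089]
ee_rot: [180.0, 0.0, 175.4]
force: [0.4, -0.8, 0.3]
gripper_width: 0.0007
```

```bash
python3 -m inch '[{"hand":1,"dx":0,"dy":0,"dz":0.4,"wx":0,"wy":0,"wz":0},{"hand":1,"dx":0,"dy":0,"dz":0.6,"wx":0,"wy":0,"wz":0},{"hand":1,"dx":0,"dy":0,"dz":0.8,"wx":0,"wy":0,"wz":0},{"hand":1,"dx":0,"dy":0,"dz":0.8,"wx":0,"wy":0,"wz":0},{"hand":1,"dx":0,"dy":0,"dz":0.8,"wx":0,"wy":0,"wz":0},{"hand":1,"dx":0,"dy":0,"dz":0.8,"wx":0,"wy":0,"wz":0}]'
```

```text
t: 3.07
ee_pos: [0.505, 0.2371, 0.0809]
ee_rot: [-180.0, -0.0, 175.4]
force: [-0.7, -0.2, 4.0]
gripper_width: 0.0006
```

```bash
python3 -m inch '[{"hand":1,"dx":0,"dy":0,"dz":0.1,"wx":0,"wy":0,"wz":0},{"hand":1,"dx":0,"dy":0,"dz":0.15,"wx":0,"wy":0,"wz":0},{"hand":1,"dx":0,"dy":0,"dz":0.15,"wx":0,"wy":0,"wz":0},{"hand":1,"dx":0,"dy":0,"dz":0.15,"wx":0,"wy":0,"wz":0}]'
```

```text
t: 3.4
ee_pos: [0.5051, 0.2371, 0.0793]
ee_rot: [-180.0, -0.0, 175.4]
force: [-2.0, -0.3, 5.5]
gripper_width: 0.0007
```

5.5 N at about 3 mm down, so the click is passed. Release and move over to the left-zone key (dy −9 cm).

```bash
python3 -m inch '[{"hand":1,"dx":0,"dy":0,"dz":-1,"wx":0,"wy":0,"wz":0},{"hand":1,"dx":0,"dy":0,"dz":-3,"wx":0,"wy":0,"wz":0},{"hand":1,"dx":0,"dy":0,"dz":-3,"wx":0,"wy":0,"wz":0},{"hand":1,"dx":0,"dy":-3,"dz":-3,"wx":0,"wy":0,"wz":0},{"hand":1,"dx":0,"dy":-6,"dz":-3,"wx":0,"wy":0,"wz":0},{"hand":1,"dx":0,"dy":-8,"dz":-3,"wx":0,"wy":0,"wz":0},{"hand":1,"dx":0,"dy":-9,"dz":-3,"wx":0,"wy":0,"wz":0},{"hand":1,"dx":0,"dy":-9,"dz":-3,"wx":0,"wy":0,"wz":0},{"hand":1,"dx":0,"dy":-9,"dz":-3,"wx":0,"wy":0,"wz":0},{"hand":1,"dx":0,"dy":-9,"dz":-3,"wx":0,"wy":0,"wz":0}]'
python3 - <<'E'
from plant import robot, imaging
import cv2
print(robot.observe()['force'])
i=[imaging.read_camera(n)['img'] for n in('side','wrist')]
cv2.imwrite('pics/c.png',cv2.hconcat([cv2.resize(i[0][100:260,180:380],(400,320)),cv2.resize(i[1],(400,320))]))
E
```

```text
t: 4.23
ee_pos: [0.498, 0.1483, 0.1092]
ee_rot: [180.0, 0.0, 175.4]
force: [-0.7, 0.5, -0.5]
gripper_width: 0.0002
[-0.72144314  0.53177167 -0.53892126]
```

View pics/c.png

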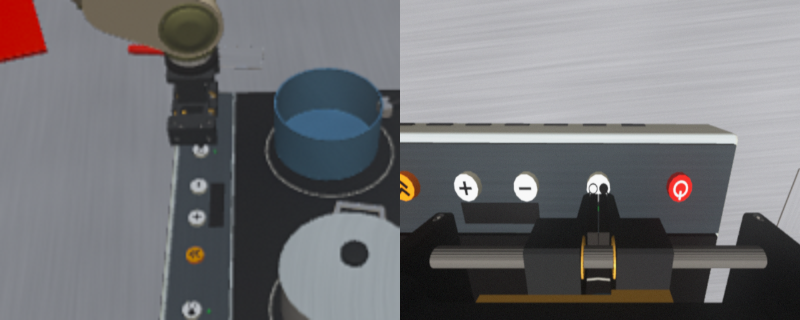

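The fingers are over the left-zone key: (598,187) in the wrist half, between minus at (525,187) and red at (680,187). The measured TCP matches the fit. Press from 109 mm down to about 79 mm.

```bash
python3 -m inch '[{"hand":1,"dx":0,"dy":0,"dz":1,"wx":0,"wy":0,"wz":0},{"hand":1,"dx":0,"dy":0,"dz":1.8,"wx":0,"wy":0,"wz":0},{"hand":1,"dx":0,"dy":0,"dz":2.2,"wx":0,"wy":0,"wz":0},{"hand":1,"dx":0,"dy":0,"dz":2.4,"wx":0,"wy":0,"wz":0},{"hand":1,"dx":0,"dy":0,"dz":2.6,"wx":0,"wy":0,"wz":0},{"hand":1,"dx":0,"dy":0,"dz":2.8,"wx":0,"wy":0,"wz":0},{"hand":1,"dx":0,"dy":0,"dz":2.9,"wx":0,"wy":0,"wz":0},{"hand":1,"dx":0,"dy":0,"dz":3,"wx":0,"wy":0,"wz":0},{"hand":1,"dx":0,"dy":0,"dz":3,"wx":0,"wy":0,"wz":0},{"hand":1,"dx":0,"dy":0,"dz":3,"wx":0,"wy":0,"wz":0},{"hand":1,"dx":0,"dy":0,"dz":3,"wx":0,"wy":0,"wz":0}]'
```

```text
t: 5.25
ee_pos: [0.4979, 0.1476, 0.0795]
ee_rot: [180.0, 0.0, 175.4]
force: [-2.0, 3.3, 4.9]
gripper_width: 0.0006
```

4.9 N at about 2.5 mm down, so the click is passed. Release, lift and move on to boost (dy −21.5 cm).

```bash
python3 -m inch '[{"hand":1,"dx":0,"dy":0,"dz":-1,"wx":0,"wy":0,"wz":0},{"hand":1,"dx":0,"dy":0,"dz":-3,"wx":0,"wy":0,"wz":0},{"hand":1,"dx":0,"dy":0,"dz":-3,"wx":0,"wy":0,"wz":0},{"hand":1,"dx":0,"dy":-3.5,"dz":-3,"wx":0,"wy":0,"wz":0},{"hand":1,"dx":0,"dy":-7.5,"dz":-3,"wx":0,"wy":0,"wz":0},{"hand":1,"dx":0,"dy":-11.5,"dz":-3,"wx":0,"wy":0,"wz":0},{"hand":1,"dx":0,"dy":-15.5,"dz":-3,"wx":0,"wy":0,"wz":0},{"hand":1,"dx":0,"dy":-19,"dz":-3,"wx":0,"wy":0,"wz":0},{"hand":1,"dx":0,"dy":-21,"dz":-3,"wx":0,"wy":0,"wz":0},{"hand":1,"dx":0,"dy":-21.5,"dz":-3,"wx":0,"wy":0,"wz":0},{"hand":1,"dx":0,"dy":-21.5,"dz":-3,"wx":0,"wy":0,"wz":0},{"hand":1,"dx":0,"dy":-21.5,"dz":-3,"wx":0,"wy":0,"wz":0}]'
python3 - <<'E'
from plant import robot, imaging
import cv2
i=[imaging.read_camera(n)['img'] for n in('side','wrist')]
s=robot.observe();print(s['ee_pos'],s['force'])
cv2.imwrite('pics/d.png',cv2.hconcat([cv2.resize(i[0][100:260,180:380],(400,320)),cv2.resize(i[1],(400,320))]))
E
```

```text
t: 6.25
ee_pos: [0.4803, -0.0663, 0.1088]
ee_rot: [180.0, -0.0, 175.4]
force: [-0.3, -0.1, -0.3]
gripper_width: 0.0003
[ 0.48044116 -0.06564773  0.10904853] [-0.79042844  0.58680656 -0.04439709]
```

View pics/d.png

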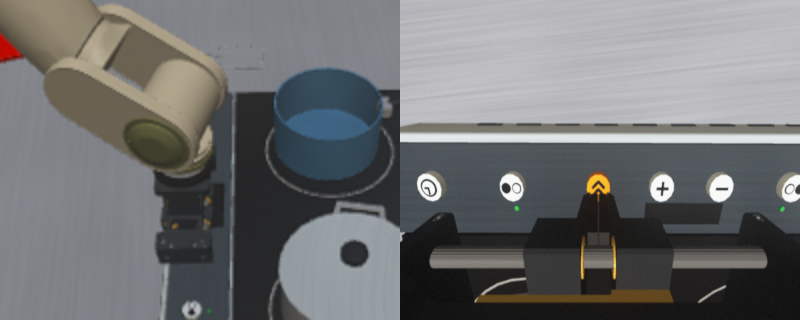

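The fingers are centred on the orange key at (598,187), and both pans are where they were. Press boost.

```bash
python3 -m inch '[{"hand":1,"dx":0,"dy":0,"dz":1,"wx":0,"wy":0,"wz":0},{"hand":1,"dx":0,"dy":0,"dz":1.8,"wx":0,"wy":0,"wz":0},{"hand":1,"dx":0,"dy":0,"dz":2.2,"wx":0,"wy":0,"wz":0},{"hand":1,"dx":0,"dy":0,"dz":2.4,"wx":0,"wy":0,"wz":0},{"hand":1,"dx":0,"dy":0,"dz":2.6,"wx":0,"wy":0,"wz":0},{"hand":1,"dx":0,"dy":0,"dz":2.8,"wx":0,"wy":0,"wz":0},{"hand":1,"dx":0,"dy":0,"dz":2.9,"wx":0,"wy":0,"wz":0},{"hand":1,"dx":0,"dy":0,"dz":3,"wx":0,"wy":0,"wz":0},{"hand":1,"dx":0,"dy":0,"dz":3,"wx":0,"wy":0,"wz":0},{"hand":1,"dx":0,"dy":0,"dz":3,"wx":0,"wy":0,"wz":0},{"hand":1,"dx":0,"dy":0,"dz":3,"wx":0,"wy":0,"wz":0}]'
```

```text
t: 7.27
ee_pos: [0.4806, -0.0667, 0.0795]
ee_rot: [180.0, 0.0, 175.4]
force: [-0.7, 4.2, 4.3]
gripper_width: 0.0008
```

4.3 N is close to the click force, so press 1 mm more to be sure, then lift clear.

```bash
python3 -m inch '[{"hand":1,"dx":0,"dy":0,"dz":0.1,"wx":0,"wy":0,"wz":0},{"hand":1,"dx":0,"dy":0,"dz":0.1,"wx":0,"wy":0,"wz":0},{"hand":1,"dx":0,"dy":0,"dz":0.1,"wx":0,"wy":0,"wz":0}]'
python3 -m inch '[{"hand":1,"dx":0,"dy":0,"dz":-1,"wx":0,"wy":0,"wz":0},{"hand":1,"dx":0,"dy":0,"dz":-4,"wx":0,"wy":0,"wz":0},{"hand":1,"dx":0,"dy":0,"dz":-8,"wx":0,"wy":0,"wz":0},{"hand":1,"dx":0,"dy":0,"dz":-11,"wx":0,"wy":0,"wz":0},{"hand":1,"dx":0,"dy":0,"dz":-12,"wx":0,"wy":0,"wz":0},{"hand":1,"dx":0,"dy":0,"dz":-12,"wx":0,"wy":0,"wz":0},{"hand":1,"dx":0,"dy":0,"dz":-12,"wx":0,"wy":0,"wz":0},{"hand":1,"dx":0,"dy":0,"dz":-12,"wx":0,"wy":0,"wz":0},{"hand":1,"dx":0,"dy":0,"dz":-12,"wx":0,"wy":0,"wz":0}]'
python3 - <<'E'
from plant import robot, imaging
import cv2
i=[imaging.read_camera(n)['img'] for n in('scene','wrist')]
s=robot.observe();print(s['ee_pos'],s['force'])
cv2.imwrite('pics/e.png',cv2.hconcat([cv2.resize(i[0][120:320,180:480],(400,267)),cv2.resize(i[1],(400,267))]))
a=cv2.imread('pics/scene0.png');d=cv2.absdiff(a,i[0]).max(2)>40
for n,(x,y,w,h) in dict(pan=(330,160,120,70),cass=(225,195,105,75),jar=(100,225,50,55),spat=(385,130,55,45)).items(): print(n,d[y:y+h,x:x+w].mean().round(4))
E
```

```text
t: 7.52
ee_pos: [0.4806, -0.0668, 0.0785]
ee_rot: [180.0, 0.0, 175.4]
force: [-0.2, 4.4, 6.1]
gripper_width: 0.0008
t: 8.27
ee_pos: [0.48, -0.0668, 0.1968]
ee_rot: [180.0, -0.2, 175.4]
force: [-0.0, -0.3, -0.1]
gripper_width: 0.0008
[ 0.48018357 -0.06682706  0.19718884] [-0.22206973 -0.54986053 -0.37453337]
pan 0.0
cass 0.0
jar 0.0
spat 0.0
```

View pics/e.png

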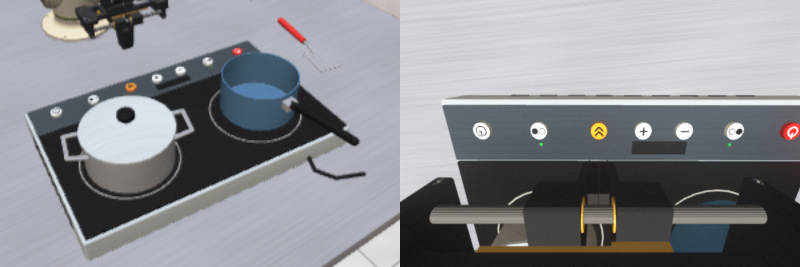

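All seven keys look up in the final picture. The pans, jar and spatula show no pixel change since the start, and the arm is clear at 197 mm with about zero force. Hand in.

```bash
python3 -c "
from plant import robot
print(robot.job_done())"
```

```text
the job is handed in; nothing more can be done
None
```

I tapped the red power key, the left-zone key (the blue saucepan stands on the left zone) and the orange boost key, in that order, lifting clear after each. The job was handed in at about 8.4 s; no verdict is reported, and the key positions can't be read directly.

| Key | Fingertip force at deepest reading | Depth below the cap's rest height |
|---|---|---|
| power | 5.5 N | about 2.7 mm |
| left zone | 4.9 N | about 2.5 mm |
| boost | 6.1 N | about 3.5 mm |

All three are past the click (2 mm, about 4 N), and the highest force read was well below 25 N.

- **Last checks:** the final picture shows all seven keys up. The pans, jar and spatula show no pixel change from the start in the scene camera. The arm hung clear at 197 mm with near-zero force.
- **What failed or disagreed:**
  - My first move was refused for missing fields, and nothing moved.
  - In one view, the image detection of the right-zone key was off by about 6 pixels and was outvoted by the other points in the fit.
  - A sideways force of 3–4 N showed during the last two taps, with no visible effect.
  - The first boost tap read only 4.3 N, so I pressed it 1 mm further before releasing.

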